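# Spring-return check of a kinematic tilt stage

## Robot

A 6-joint arm with a two-finger parallel gripper is mounted at the origin on the work surface. World frame = base frame: x ahead of the robot, y to its left, z up, the work surface at z = 0. Lengths are in mm, angles in rad, forces in N, time in s.
With the tool pointing down it reaches from about 275 to 1000 mm from the base axis. Payload 8.4 kg.
Tool frame: the origin (TCP) lies midway between the tips of the shut fingers; the grasp point (between the pads) lies 19 mm behind it; z points along the fingers, y is the line along which they close (so a half turn about z gives the same grasp; the last joint's range is limited). The gripper opens to 85 mm and grips with 20 to 120 N. Pads are 22 mm wide; open, the fingers measure 114 mm over their backs; the gripper's body (76 mm by 85 mm) begins 54 mm behind the grasp point. The pads swing forward as they close: fully open they stand 13 mm farther back than shut.
Start: joints at [-1.152, 0.353, 1.633, -0, 1.155, -0.002], TCP at [255.306, -570.48, 231.281] pointing down, gripper open.
Joint ranges: [-2.63, 2.63], [-0.92, 2.1], [0.06, 2.66], [-1.3, 4.44], [0, 2.69], [-3.02, 3.02]. Speed limits (rad/s): [2.22, 2.22, 2.79, 3.14, 3.14, 3.14].

## Interface

Orientations are given as [roll, pitch, yaw] about the fixed x, y, z axes, in that order (R = Rz(yaw) Ry(pitch) Rx(roll)).
In Python, from rig import telemetry, optics, r gives the robot as it stands.
- The arm moves only by the tool play_rows, never from a script. Its arguments are lists of equal length, an entry for each row: "dp": the shift along the tool's x, y, z in units of 40 mm (1.0 is 40 mm), a list of three; "rot": the turn, a rotation vector about the tool's x, y, z in units of 6 degrees (1.0 is 6 degrees), a list of three. In form: {"dp": [[tx, ty, tz], ...], "rot": [[ax, ay, az], ...]}. A call has 1 to 5 rows; each row is the pose to reach, as a shift and turn from the pose commanded when the call began, along the tool's axes at that moment; what a row does not reach only later rows make up. A row lasts 1/12 s, in which the tool goes at most 41.7 mm and 7.16 degrees, less where a joint would pass 70% of its speed; a pose out of reach is approached as far as the arm can. A call with a gripper value outside its range is refused whole. "fingers" is the opening, from 0 (shut) to 1 (fully open), set as the call begins (left out, the last holds). The fingers move at their own pace and stop on an object; "grip_force" is the grip in N (left out, the last holds). Time passes only in rows, so rows that repeat a pose let the fingers close. It gives the time, the measured TCP pose, the force, the opening and the grip force at its end, in the units of the state.
- telemetry.sense(): the state, without advancing time (a new reading comes with each control period).
- optics.grab_frame(name): name is "scene" or "top" or "wrist"; returns a dict with "color" (400x640x3 uint8, red, green, blue), "mtx" (3x3 intrinsics, pixels), "D" ([k1, k2, p1, p2, k3] as OpenCV has them; the pictures are not rectified), "R" (3x3) and "t" (3): a world point X has camera coordinates R X + t; the wrist camera has in their place "mount" (4x4, takes a point from camera to tool coordinates, whose origin is the TCP and whose axes are the flange's). Camera axes: x right, y down, z forward; pixel columns grow to the right and rows downward; lengths in mm; the calibration is good to about 2 mm. A picture is of the moment at which its call begins: read the wrist's pose just before it. There is no depth.
- r.sign_off(): hands the job in; it is judged then, once.
The state is a dict: "clock": time; "qpos": joint angles; "qvel": joint speeds; "joint_efforts": joint torques, N m; "eef_pos": TCP position; "tcp_rot": TCP orientation; "contact_force": force on the tool from outside, world axes, zero at the start; "wrist_torque": the same for the moment, N m; "opening": opening from 0.0 (shut) to 1.0 (fully open); "grasp_force": force on a finger pad.
Only numpy, scipy, OpenCV 4.12 (cv2) and the standard library are available. Lean on these libraries where they do the work, as an engineer would, in place of code of your own. Each camera call takes 0.05 s, during which the arm holds its last target. There are 200 camera calls.

## Task

Check the spring return of the tilt stage: with a fingertip, press down the free corner of its black top plate (the one with neither brass knob nor pointer) until the pointer stands at the red index on the scale, hold it there for about a second, then ease it back up, without letting it snap, until the plate is fully home, and take the hand clear. Do not force the pointer well past the index, and do not grip the plate or touch the knobs, pointer or index. Leave the specimen chamber on the plate and the things around the stage where they are.

Things in the scene. Friction and masses are not known exactly. Their poses are not given: they have to be found in the camera images.
- mount: Tilt stage, fixed with its grey breadboard (12 mm thick; x +-110 mm, y -130 to +220 mm). Origin on the bench top under the stage's middle; x runs along the line of the two knobs, y towards pointer and scale (free corner at -y), z up. On it an aluminium lower plate (top at 26 mm) and, on two adjuster screws and a ball post, the spring-loaded black top plate (see seat).
- tilt (a joint): Tilt of the black top plate in rad: 0 home (level), growing as the free corner goes down, stop at 0.22. It rocks about the line of the screw tips: along the mount's x axis at y = 0, 27 mm above the bench. Springs push it home with about 0.18 N m plus 3 N m per rad (some 6 to 14 N at the corner in use); let go, it snaps home at once.
- corner (a point): The place to press: on the upper face of the free corner, 60 mm from the rocking axis, 25 mm in from the corner's point; moves with the plate. z is the plate's upward normal. The plate is 50 mm wide here, with nothing else on it.
- pointer_tip (a point): The tip of the thin blue pointer (a strip 12 mm, then 3 mm wide) on the plate's side away from the free corner, 180 mm from the rocking axis and 59.5 mm above the bench when home. It rises as the free corner is pressed, about 3.1 mm per degree. The pointer is not to be touched.
- index_mark (a point): The middle of the red index tab (8 mm high) clamped on the edge of the white upright scale, beside the pointer's tip. The pointer is at the index when its tip is as high as this point.
- index (a joint): Height of the red index in m above the pointer's zero; it is clamped and stays where it was set for the day (0.011 to 0.028).
- knob_near: Brass knob (18 mm wide) of the adjuster screw at the plate's corner at the mount's x = -68 mm, its top 81 mm above the bench. Origin at the screw's tip, 54 mm under the top. Not to be touched.
- knob_far: The like knob at the mount's x = +68 mm. Not to be touched.
- seat (a point): Middle of the upper face of the black top plate, on which the chamber stands, 58 mm above the bench, 60 mm from corner. The plate is 120 x 120 x 10 mm, turned so that its corners lie at y = -85 mm (free), y = +85 (pointer), x = -85 and x = +85 (knobs) in the mount's axes.
- chamber: Loose round white specimen chamber, 48 mm wide, 12 mm high, standing in the middle of the plate. Origin at the centre of its underside. To be left standing.
- jar: Loose glass jar with blue cap, 48 mm wide, 65 mm high, on the bench near the free corner. Origin at the centre of its underside. To be left alone.
- post: Loose steel pedestal post, 72 mm high, 13 mm thick with a 31 mm foot, standing on the bench. Origin at the centre of its underside. To be left alone.
- driver: Loose screwdriver with orange handle (26 mm thick), 160 mm long, lying on the breadboard beside the stage, along its x axis; origin under the middle of its length. To be left alone.
Mind the look-alikes: they are no part of the job. There is more than one size of the chamber; the one meant has the size given above.

How it is judged:
By the outcome, as a careful person would: the job done as asked, in the order asked, and still so for the second after the job is handed in, with the robot touching nothing.
It also fails if it takes over 42 s, if anything falls off the work surface, if the arm or the gripper's body presses on something with over 40 N, if the wrist force passes 120 N, or if a joint passes its speed limit or range.

## Working session

There is one attempt and no reset: what is moved stays moved. The work goes in short steps, Python scripts to look and compute and a tool call to move; the robot and the scene stay as the last step left them, time stands still between calls to the robot, and variables do not carry over. Pictures are saved under pics/ and viewed, at most 10 in all, crops included, and the job is handed in when it is done.

Besides the shell and the picture viewer there is one more tool, called after ">>>" in YAML: its name, and indented under it one key for each argument. play_rows: Moves the arm, as the interface text tells. Its arguments: {"type":"object","properties":{"dp":{"type":"array"},"rot":{"type":"array"},"fingers":{"type":"number"},"grip_force":{"type":"number"}},"required":["dp","rot"]}

```bash
mkdir -p pics
python3 - <<'E'
from rig import telemetry, optics, r
import cv2, pickle
s=telemetry.sense(); print(s)
d={}
for n in("scene","top"):
    f=optics.grab_frame(n); d[n]=f
    cv2.imwrite(f"pics/{n}0.png",cv2.cvtColor(f["color"],cv2.COLOR_RGB2BGR))
    print(n,f["mtx"],f["D"],f["R"],f["t"])
pickle.dump(d,open("f0.pkl","wb"))
E
```

```text
{'clock': 0.0, 'qpos': array([-1.15241888e+00,  3.53641966e-01,  1.63413967e+00,  1.56888556e-05,
        1.15519611e+00, -2.38164760e-03]), 'qvel': array([ 3.75229179e-04,  9.19416637e-04, -8.20873961e-05,  1.99497295e-03,
       -5.61609608e-04,  9.24025737e-05]), 'joint_efforts': array([ 9.14832508e-04, -6.05247331e+01, -3.42060828e+01,  2.28018948e-06,
        9.48176341e-03, -2.86255329e-05]), 'eef_pos': array([ 255.10427113, -570.04372463,  230.56317241]), 'tcp_rot': array([-3.14020760e+00, -1.76432964e-05,  4.20752740e-01]), 'contact_force': array([ 0.47432511,  0.16034837, -0.90997227]), 'wrist_torque': array([0.0116088 , 0.03934427, 0.02763816]), 'grasp_force': 0.0, 'opening': 0.9990422320722413}
scene [[448.95877405   0.         319.19956959]
 [  0.         448.95877405 198.11606305]
 [  0.           0.           1.        ]] [-0.11276599  0.          0.          0.          0.        ] [[ 0.251341    0.9678052   0.0134463 ]
 [ 0.64287533 -0.15653856 -0.74980463]
 [-0.72355995  0.19710094 -0.66152265]] [-201.60874981 -321.87676664 1393.49258415]
top [[410.94025023   0.         318.56879392]
 [  0.         410.94025023 201.77045463]
 [  0.           0.           1.        ]] [0.0338326 0.        0.        0.        0.       ] [[ 0.01040253 -0.99978561 -0.01790317]
 [-0.98827324 -0.00755177 -0.15250894]
 [ 0.15234104  0.01927971 -0.98813992]] [ 49.26751959 614.72469993 808.46299284]
```

View pics/scene0.png

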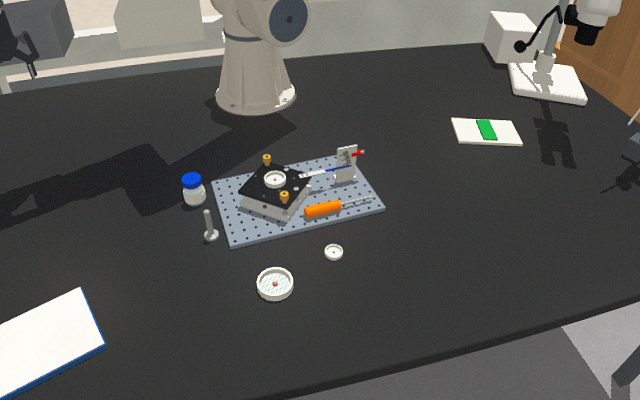

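View pics/top0.png

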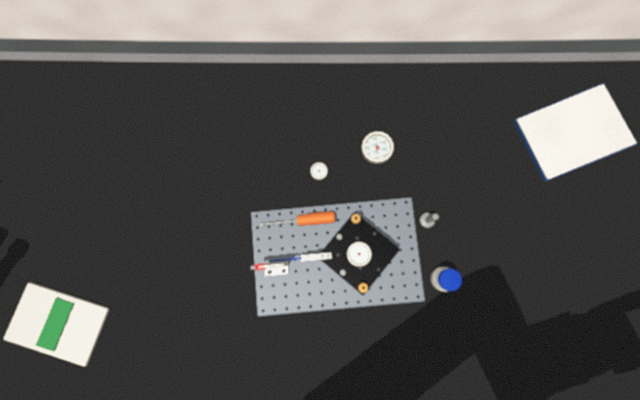

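The scene picture shows the stage at about (275,185) with the scale at (345,160). The top picture shows knobs at (356,218) and (363,288), the free corner at about (400,247), jar at (447,280) and post at (428,220). I'll enlarge both to get accurate points.

Run:
```python
import cv2, pickle, numpy as np
d=pickle.load(open("f0.pkl","rb"))
def c(n,x,y,w,h,k):
    return cv2.resize(d[n]["color"][y:y+h,x:x+w,::-1],None,fx=k,fy=k,interpolation=cv2.INTER_CUBIC)
cv2.imwrite("pics/t1.png",c("top",245,190,200,135,4))
cv2.imwrite("pics/s1.png",c("scene",200,135,195,120,4))
```

```text
(no output)
```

View pics/t1.png

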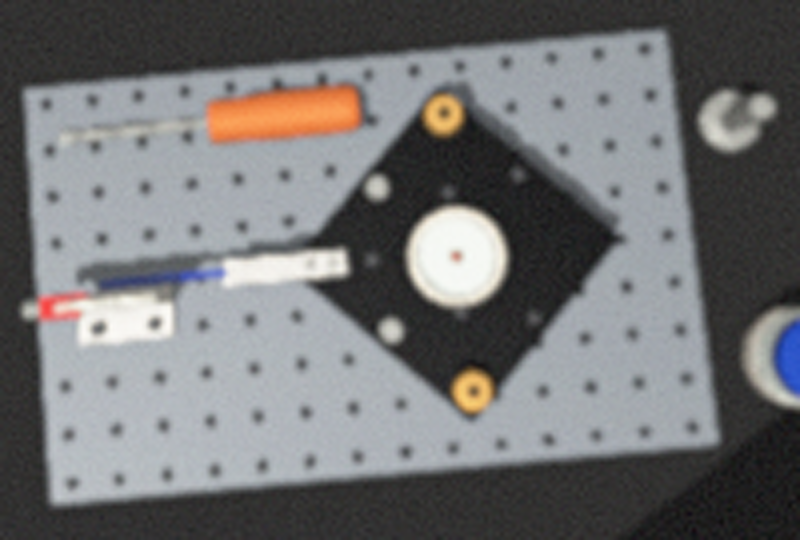

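View pics/s1.png

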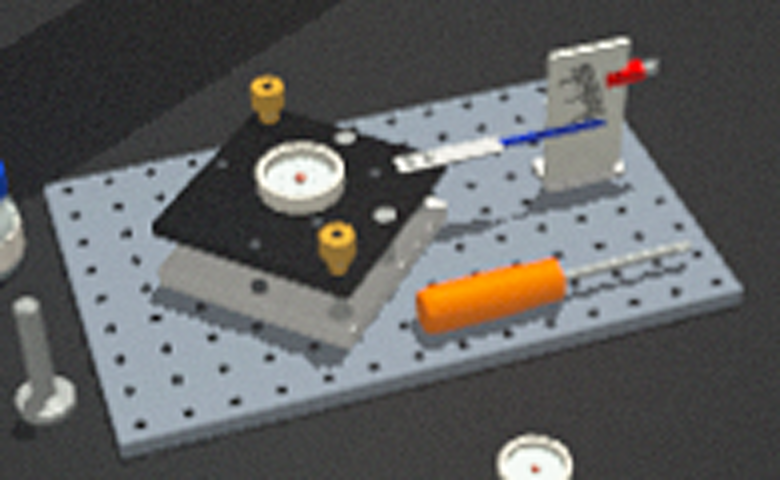

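The enlargements show the breadboard corners, knob tops, free corner (top crop 622,238; scene crop 155,228), red tab (top 62,307; scene 627,74) and blue tip (scene 605,122). Fitting the mount pose.

```bash
cat > h.py <<'E'
import cv2, numpy as np
def proj(f,X): return cv2.projectPoints(np.atleast_2d(X).astype(float),cv2.Rodrigues(f["R"])[0],f["t"],f["mtx"],f["D"])[0][:,0]
def W(m,P):
    c,s=np.cos(m[2]),np.sin(m[2]); P=np.atleast_2d(P).astype(float)
    return P@np.array([[c,s,0],[-s,c,0],[0,0,1]])+[m[0],m[1],0]
E
python3 - <<'E'
import pickle
from h import *
from scipy.optimize import least_squares
d=pickle.load(open("f0.pkl","rb"))
px=lambda p,o:(np.array(p)+.5)/4-.5+o
T=px([(22,88),(668,30),(718,442),(52,505),(622,238),(442,113),(472,388)],(245,190))
TP=[(110,220,12),(110,-130,12),(-110,-130,12),(-110,220,12),(0,-85,58),(68,0,81),(-68,0,81)]
S=px([(45,185),(122,445),(742,290),(268,85),(338,232),(155,230)],(200,135))
SP=[(-110,-130,12),(110,-130,12),(110,220,12),(-68,0,81),(68,0,81),(0,-85,58)]
# mount pose + per-camera pixel bias (calibration error)
rt=lambda m:proj(d["top"],W(m,TP))-T
rs=lambda m:proj(d["scene"],W(m,SP))-S
m0=[450,-100,0.05]
for nm,fn in(("top",lambda m:rt(m).ravel()),("scene",lambda m:rs(m).ravel()),("both",lambda m:np.r_[rt(m).ravel(),rs(m).ravel()])):
    s=least_squares(fn,m0,x_scale=[10,10,.1]); print(nm,s.x,np.abs(s.fun).max())
m=s.x; print(rt(m).round(1).tolist(),rs(m).round(1).tolist())
np.save("m.npy",m)
tab=[px((62,307),(245,190)),px((627,74),(200,135))]
b=rs(m).mean(0)
X=least_squares(lambda X:np.r_[proj(d["top"],W(m,X))[0]-rt(m).mean(0)-tab[0],proj(d["scene"],W(m,X))[0]-b-tab[1]],[0,190,80]); print("tab",X.x,X.fun)
tip=px((605,122),(200,135))
print("tip pred",(proj(d["scene"],W(m,[0,180,59.5]))-b),tip)
print("corner",W(m,[0,-60,58]),"px/mm up", proj(d["scene"],W(m,[[0,180,60],[0,180,70]])))
E
```

```text
top [ 5.10099952e+02 -2.62881023e+01  1.00996692e-01] 0.8110893774556871
scene [ 5.08181888e+02 -2.33364156e+01  1.02401272e-01] 1.5540327307886912
both [ 5.09669487e+02 -2.50454347e+01  1.01632652e-01] 1.5929217806346685
[[-0.6, 0.1], [-1.1, -0.4], [-0.1, 0.7], [-1.4, 0.3], [-0.4, -0.4], [-0.3, -0.0], [-0.4, 1.0]] [[-0.7, 0.7], [-0.8, 0.9], [0.3, 0.3], [-0.6, 1.0], [-0.6, 1.3], [-1.6, -1.0]]
tab [ -9.78278508 195.37397988  82.78787744] [-0.14096818 -0.04061019 -0.1713791   0.01855234]
tip pred [[351.14113644 165.05294709]] [350.875 165.125]
corner [[515.75695385 -84.73582545  58.        ]] px/mm up [[350.49196859 165.39068882]
 [350.74895574 161.89398484]]
```

Run:
```python
from rig import telemetry, optics
import numpy as np
f=optics.grab_frame("wrist"); print(f["mount"].round(3),f["mtx"],f["D"])
```

```text
[[ 0.00000e+00 -9.62000e-01 -2.74000e-01  6.96270e+01]
 [ 1.00000e+00  0.00000e+00 -0.00000e+00  9.70000e-02]
 [ 0.00000e+00 -2.74000e-01  9.62000e-01 -1.43813e+02]
 [ 0.00000e+00  0.00000e+00  0.00000e+00  1.00000e+00]] [[335.95192146   0.         322.39465631]
 [  0.         335.95192146 198.92100635]
 [  0.           0.           1.        ]] [-0.0203325  0.         0.         0.         0.       ]
```

```bash
cat >> h.py <<'E'
from scipy.spatial.transform import Rotation as Ro
def go(p,rpy=None):
    from rig import telemetry
    s=telemetry.sense(); R=Ro.from_euler("xyz",s["tcp_rot"])
    d=R.inv().apply(np.array(p)-s["eef_pos"])/40
    rv=np.zeros(3) if rpy is None else (R.inv()*Ro.from_euler("xyz",rpy)).as_rotvec()/np.radians(6)
    print("dp",d.round(3),"rot",rv.round(3))
E
python3 - <<'E'
from h import *
go([540,80,231],[np.pi,0,.1016])
E
```

```text
dp [ 1.3139e+01 -1.1927e+01  6.0000e-03] rot [-1.000e-02  1.000e-03  3.048e+00]
```

>>> play_rows:
  dp:
    - [1,-0.9,0]
    - [1.7,-1.5,0]
    - [2.4,-2.2,0]
    - [3.1,-2.8,0]
    - [3.8,-3.5,0]
  rot:
    - [0,0,0.6]
    - [0,0,1.2]
    - [0,0,1.8]
    - [0,0,2.4]
    - [0,0,3.05]
  fingers: 0

```text
clock: 0.57
eef_pos: [337.3, -378.7, 231.1]
tcp_rot: [-3.141, -0.0, 0.098]
contact_force: [1.7, -1.3, 0.1]
opening: 0.301
grasp_force: 0.0
```

Run:
```python
from h import *
go([540,80,231],[np.pi,0,.1016])
```

```text
dp [ 6.1650e+00 -1.0918e+01  5.0000e-03] rot [-0.003 -0.    -0.036]
```

>>> play_rows:
  dp:
    - [0.45,-0.85,0]
    - [0.95,-1.7,0]
    - [1.45,-2.55,0]
    - [1.95,-3.4,0]
    - [2.45,-4.3,0]
  rot:
    - [0,0,0]
    - [0,0,0]
    - [0,0,0]
    - [0,0,0]
    - [0,0,0]

```text
clock: 0.98
eef_pos: [417.3, -197.9, 231.4]
tcp_rot: [3.141, -0.0, 0.101]
contact_force: [0.9, 0.2, -0.5]
opening: -0.004
grasp_force: 0.0
```

>>> play_rows:
  dp:
    - [0.45,-0.85,0]
    - [0.95,-1.7,0]
    - [1.45,-2.55,0]
    - [1.95,-3.4,0]
    - [2.45,-4.3,0]
  rot:
    - [0,0,0]
    - [0,0,0]
    - [0,0,0]
    - [0,0,0]
    - [0,0,0]

```text
clock: 1.4
eef_pos: [497.4, -16.7, 231.3]
tcp_rot: [3.141, -0.0, 0.101]
contact_force: [0.7, -0.3, 0.6]
opening: 0.001
grasp_force: 0.0
```

Run:
```python
from h import *
R=Ro.from_euler("xyz",[np.pi,0,.1016])*Ro.from_rotvec([0,np.radians(36),0]); print(R.as_matrix().round(2))
go([540,80,160],R.as_euler("xyz"))
```

```text
[[ 0.8   0.1   0.58]
 [ 0.08 -0.99  0.06]
 [ 0.59  0.   -0.81]]
dp [ 1.304 -2.297  1.783] rot [ 2.000e-03  5.998e+00 -1.000e-03]
```

>>> play_rows:
  dp:
    - [0.4,-0.7,0.3]
    - [0.7,-1.3,0.6]
    - [1.0,-1.8,0.9]
    - [1.3,-2.3,1.3]
    - [1.3,-2.3,1.7]
  rot:
    - [0,-1,0]
    - [0,-2.1,0]
    - [0,-3.2,0]
    - [0,-4.3,0]
    - [0,-5.4,0]

```text
clock: 1.82
eef_pos: [541.5, 82.2, 162.9]
tcp_rot: [-3.14, 0.567, 0.105]
contact_force: [-0.5, -0.5, 0.4]
opening: 0.004
grasp_force: 0.0
```

>>> play_rows:
  dp:
    - [0,0,0]
    - [0,0,0]
    - [0,0,0]
  rot:
    - [0,-0.6,0]
    - [0,-0.6,0]
    - [0,-0.6,0]

```text
clock: 2.07
eef_pos: [539.4, 78.3, 161.9]
tcp_rot: [3.141, 0.629, 0.101]
contact_force: [0.5, 0.4, 1.0]
opening: 0.004
grasp_force: 0.0
```

Run:
```python
from h import *
from rig import telemetry, optics
import pickle
s=telemetry.sense(); f=optics.grab_frame("wrist"); pickle.dump((s,f),open("w1.pkl","wb"))
print(s["eef_pos"],s["tcp_rot"])
cv2.imwrite("pics/w1.png",f["color"][...,::-1])
```

```text
[539.43213394  78.27226868 161.90312152] [3.14147489 0.62883192 0.10142417]
```

View pics/w1.png

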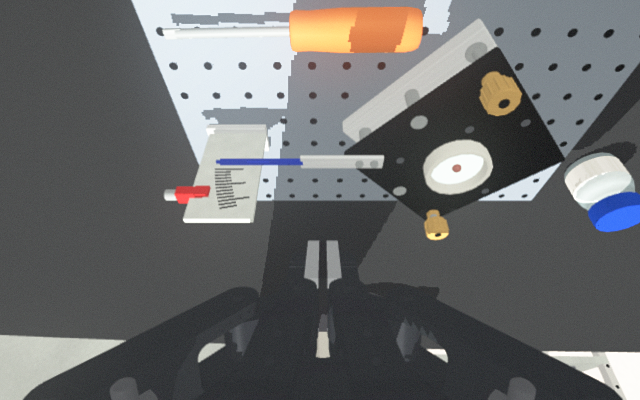

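The wrist view shows the scale (200,180), the blue tip at (217,161) and the red tab centre at about (192,192). The picture is upside down, so world up points down in it. I'll take a second view with the tool vertical to triangulate.

>>> play_rows:
  dp:
    - [0,0,-0.8]
    - [0,0,-1.2]
    - [0,0,-1.2]
    - [0,0,-1.2]
    - [0,0,-1.2]
  rot:
    - [0,1.1,0]
    - [0,2.2,0]
    - [0,3.3,0]
    - [0,4.4,0]
    - [0,5.5,0]

```text
clock: 2.53
eef_pos: [568.3, 80.8, 205.6]
tcp_rot: [-3.141, 0.039, 0.101]
contact_force: [-0.3, -0.8, -0.2]
opening: 0.001
grasp_force: 0.0
```

>>> play_rows:
  dp:
    - [0,0,0]
    - [0,0,0]
    - [0,0,0]
  rot:
    - [0,0.5,0]
    - [0,0.5,0]
    - [0,0.5,0]

```text
clock: 2.78
eef_pos: [567.0, 80.8, 204.6]
tcp_rot: [-3.141, -0.003, 0.101]
contact_force: [0.3, 0.5, 0.9]
opening: 0.003
grasp_force: 0.0
```

Run:
```python
from h import *
from rig import telemetry, optics
import pickle
s=telemetry.sense(); f=optics.grab_frame("wrist"); pickle.dump((s,f),open("w2.pkl","wb"))
print(s["eef_pos"],s["tcp_rot"])
cv2.imwrite("pics/w2.png",f["color"][...,::-1])
for k in("w1","w2"):
    f=pickle.load(open(k+".pkl","rb"))[1]; c=f["color"].astype(int); R,G,B=c[...,0],c[...,1],c[...,2]
    for n,M in(("red",(R>120)&(G<60)&(B<60)),("blue",(B>100)&(R<90)&(G<100))):
        nn,L,st,ce=cv2.connectedComponentsWithStats(M.astype(np.uint8))
        for i in range(1,nn):
            if st[i,4]>15: print(k,n,st[i],ce[i].round(1))
```

```text
[566.96592361  80.82961462 204.55584106] [-3.14141110e+00 -3.00831253e-03  1.01008003e-01]
w1 blue [217 159  85   6 442] [260.8 161.2]
w1 blue [587 192  53  40 816] [612.1 205.2]
w2 blue [238 255  55   4 165] [262.2 256.2]
w2 blue [568 294  52  45 647] [585.3 309.8]
```

View pics/w2.png

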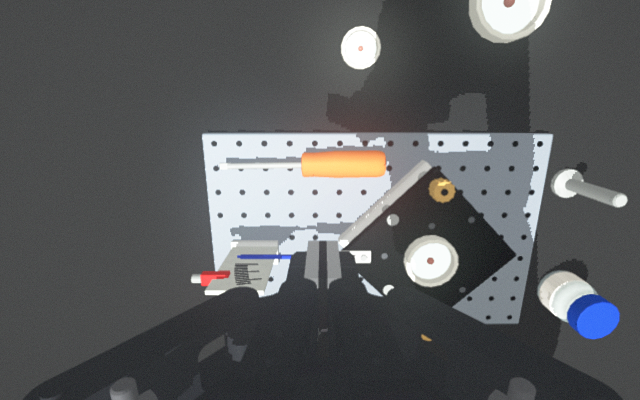

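The second view shows the tip at (238,256) and the red tab at about (215,278). The free corner is visible at (516,254). Extracting red pixels with a looser threshold and triangulating.

```bash
python3 - <<'E'
from h import *
import pickle
from scipy.optimize import least_squares
V=[]
for k in("w1","w2"):
    s,f=pickle.load(open(k+".pkl","rb")); c=f["color"].astype(int)
    M=(c[...,0]>110)&(c[...,0]>1.8*c[...,1])&(c[...,0]>1.8*c[...,2])
    nn,L,st,ce=cv2.connectedComponentsWithStats(M.astype(np.uint8))
    i=min((i for i in range(1,nn) if st[i,4]>40 and ce[i][0]<235),key=lambda i:-st[i,4])
    ys,xs=np.nonzero(L==i); print(k,st[i],ce[i].round(1),[(x,ys[xs==x].min(),ys[xs==x].max()) for x in range(xs.min(),xs.max()+1,3)])
    T=np.eye(4); T[:3,:3]=Ro.from_euler("xyz",s["tcp_rot"]).as_matrix(); T[:3,3]=s["eef_pos"]
    Ti=np.linalg.inv(T@f["mount"]); V.append(dict(f,R=Ti[:3,:3],t=Ti[:3,3]))
pickle.dump(V,open("V.pkl","wb"))
m=np.load("m.npy")
tri=lambda ps:least_squares(lambda X:np.r_[proj(V[0],X)[0]-ps[0],proj(V[1],X)[0]-ps[1]],[490,155,70])
for n,ps in(("tip",[(217,161.2),(238,256.2)]),("free corner",[(563,160),(516.5,254)]),("chamber base~",[(457,168),(430.5,261)]),("knob far top",[(501,92),(442,190)])):
    q=tri(ps); X=q.x; c,s_=np.cos(m[2]),np.sin(m[2]); e=X-[m[0],m[1],0]
    print(n,X.round(1),"mount",(c*e[0]+s_*e[1]).round(1),(c*e[1]-s_*e[0]).round(1),q.fun.round(2))
P=[(0,180,59.5),(0,-85,58),(68,0,81)]
for v in V: print(proj(v,W(m,P)).round(1).tolist())
E
python3 - <<'E'
import cv2,pickle,numpy as np
a=pickle.load(open("w1.pkl","rb"))[1]["color"][140:225,160:275,::-1]; b=pickle.load(open("w2.pkl","rb"))[1]["color"][235:300,185:300,::-1]
cv2.imwrite("pics/z.png",np.vstack([cv2.resize(a,None,fx=4,fy=4,interpolation=2),cv2.resize(b,None,fx=4,fy=4,interpolation=2)])[:600])
E
```

```text
w1 [175 186  35  18 444] [190.1 192.6] [(175, np.int64(192), np.int64(195)), (178, np.int64(186), np.int64(202)), (181, np.int64(186), np.int64(203)), (184, np.int64(186), np.int64(203)), (187, np.int64(186), np.int64(202)), (190, np.int64(186), np.int64(197)), (193, np.int64(187), np.int64(197)), (196, np.int64(186), np.int64(196)), (199, np.int64(186), np.int64(196)), (202, np.int64(186), np.int64(196)), (205, np.int64(186), np.int64(195)), (208, np.int64(186), np.int64(194))]
w2 [200 271  30  15 276] [212.4 276.1] [(200, np.int64(275), np.int64(275)), (203, np.int64(271), np.int64(285)), (206, np.int64(271), np.int64(285)), (209, np.int64(271), np.int64(282)), (212, np.int64(271), np.int64(278)), (215, np.int64(272), np.int64(278)), (218, np.int64(272), np.int64(278)), (221, np.int64(271), np.int64(278)), (224, np.int64(271), np.int64(277)), (227, np.int64(271), np.int64(277))]
tip [491.3 152.8  60.3] mount -0.2 178.8 [-0.05 -0.    0.06  0.02]
free corner [ 518.5 -107.7   58.9] mount 0.4 -83.2 [ 0.86 -0.2  -1.06  0.66]
chamber base~ [506.7 -26.5  64.4] mount -3.1 -1.1 [-0.16  0.02  0.2  -0.07]
knob far top [576.2 -21.8  69.8] mount 66.5 -3.5 [-0.35  0.07  0.52 -0.26]
[[215.4, 160.2], [565.4, 159.3], [502.2, 101.6]]
[[236.9, 255.6], [516.7, 254.6], [443.2, 191.3]]
```

View pics/z.png

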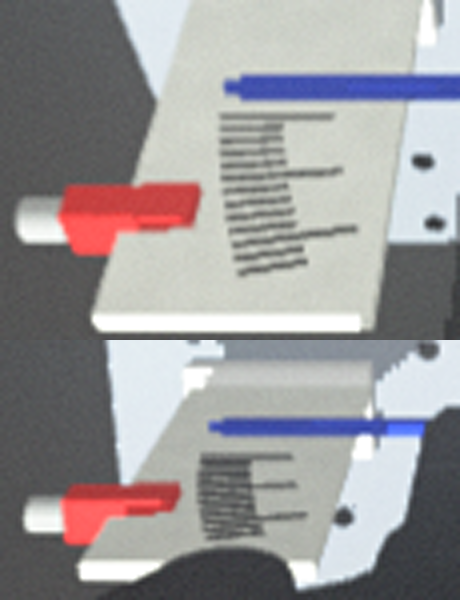

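Run:
```python
from h import *
import pickle
from scipy.optimize import least_squares
V=pickle.load(open("V.pkl","rb")); m=np.load("m.npy")
c,s_=np.cos(m[2]),np.sin(m[2])
for n,ps in(("A",[(210,186),(230,271)]),("B",[(208.2,196),(227.8,277.3)]),("L",[(175.8,186.2),(201.7,271.2)]),("tip",[(217,161.2),(238,256.2)]),("tick0",[(216,169),(236,265-1)])):
    q=least_squares(lambda X:np.r_[proj(V[0],X)[0]-ps[0],proj(V[1],X)[0]-ps[1]],[490,155,70]); e=q.x-[m[0],m[1],0]
    print(n,(c*e[0]+s_*e[1]).round(1),(c*e[1]-s_*e[0]).round(1),e[2].round(1),q.fun.round(2))
# model: tab as 8mm high face at plane x=xp ; rows vs z in both views at y=185
for xp in(-6,-3,0):
  for z in(74,78,82,86,90): print(xp,z,[proj(v,W(m,(xp,185,z)))[0].round(1).tolist() for v in V])
```

```text
A -4.9 181.1 80.7 [-0.17 -0.02  0.21  0.06]
B -6.8 181.2 88.4 [-0.07 -0.01  0.09  0.03]
L -5.3 206.3 80.5 [-0.26 -0.03  0.32  0.11]
tip -0.2 178.8 60.3 [-0.05 -0.    0.06  0.02]
tick0 -7.8 181.1 61.2 [ 0.09  0.01 -0.11 -0.03]
-6 74 [[206.8, 180.1], [228.0, 268.6]]
-6 78 [[205.7, 184.2], [226.8, 270.7]]
-6 82 [[204.5, 188.4], [225.5, 272.9]]
-6 86 [[203.3, 192.7], [224.2, 275.1]]
-6 90 [[202.1, 197.1], [222.9, 277.4]]
-3 74 [[205.7, 177.4], [227.7, 265.6]]
-3 78 [[204.5, 181.5], [226.5, 267.7]]
-3 82 [[203.3, 185.7], [225.2, 269.8]]
-3 86 [[202.1, 190.0], [224.0, 272.0]]
-3 90 [[200.9, 194.4], [222.6, 274.3]]
0 74 [[204.6, 174.6], [227.4, 262.6]]
0 78 [[203.4, 178.7], [226.2, 264.7]]
0 82 [[202.2, 183.0], [225.0, 266.7]]
0 86 [[200.9, 187.3], [223.7, 268.9]]
0 90 [[199.6, 191.7], [222.3, 271.1]]
```

Run:
```python
from h import *
go([515.8,-84.7,120],[np.pi,0,.1016])
```

```text
dp [-1.714  3.989  2.095] rot [-0.001 -0.019 -0.005]
```

>>> play_rows:
  dp:
    - [-0.4,0.9,0]
    - [-0.8,1.8,0.2]
    - [-1.2,2.7,0.6]
    - [-1.6,3.5,1.1]
    - [-1.71,3.99,1.8]
  rot:
    - [0,0,0]
    - [0,0,0]
    - [0,0,0]
    - [0,0,0]
    - [0,0,0]

```text
clock: 3.25
eef_pos: [515.7, -87.6, 130.9]
tcp_rot: [3.141, -0.001, 0.1]
contact_force: [0.7, -0.9, 0.0]
opening: -0.002
grasp_force: 0.0
```

>>> play_rows:
  dp:
    - [0,0,0.5]
    - [0,0,0.9]
    - [0,0,0.9]
    - [0,0,0.9]
  rot:
    - [0,0,0]
    - [0,0,0]
    - [0,0,0]
    - [0,0,0]

```text
clock: 3.58
eef_pos: [515.8, -84.8, 93.5]
tcp_rot: [-3.141, 0.002, 0.101]
contact_force: [0.5, -0.2, -0.3]
opening: -0.003
grasp_force: 0.0
```

```bash
cat > chk.py <<'E'
from h import *
import sys,pickle
from rig import telemetry, optics
s=telemetry.sense(); print(s["clock"],s["eef_pos"].round(2),s["tcp_rot"].round(4),s["contact_force"].round(1))
f=optics.grab_frame("scene"); c=f["color"][135:195,320:372].astype(float)
pickle.dump(f,open(f"s_{sys.argv[1]}.pkl","wb"))
w=np.clip(c[...,2]-np.maximum(c[...,0],c[...,1])-15,0,None)
for u in range(6,36,4):
    k=w[:,u]
    if k.sum()>15: print(u+320,round((k*np.arange(60)).sum()/k.sum()+135,2),round(k.sum()),end="; ")
w=np.clip(c[...,0]-1.8*np.maximum(c[...,1],c[...,2]),0,None); M=w>25
ys,xs=np.nonzero(M); print("\nred",(xs*w[M]).sum()/w[M].sum()+320,(ys*w[M]).sum()/w[M].sum()+135)
cv2.imwrite(f"pics/c_{sys.argv[1]}.png",cv2.resize(f["color"][130:210,230:380,::-1],None,fx=5,fy=5,interpolation=2))
E
python3 chk.py home; python3 -c "
from h import *
go([515.8,-84.7,62])"
```

```text
3.5833 [515.77 -84.79  93.54] [-3.1409e+00  2.3000e-03  1.0100e-01] [ 0.5 -0.2 -0.3]
326 169.93 223; 330 169.11 241; 334 168.57 145; 338 167.58 127; 342 166.71 133; 346 165.79 130; 350 165.22 67; 
red 356.6926449841766 152.70164334464482
dp [-0.017 -0.001  0.812] rot [0. 0. 0.]
```

>>> play_rows:
  dp:
    - [0,0,0.3]
    - [0,0,0.55]
    - [0,0,0.7]
    - [0,0,0.77]
    - [0,0,0.8]
  rot:
    - [0,0,0]
    - [0,0,0]
    - [0,0,0]
    - [0,0,0]
    - [0,0,0]

```text
clock: 4.05
eef_pos: [515.6, -84.4, 61.9]
tcp_rot: [-3.141, 0.0, 0.102]
contact_force: [-0.5, 0.1, -0.0]
opening: 0.004
grasp_force: 0.0
```

>>> play_rows:
  dp:
    - [0,0,0.015]
    - [0,0,0.03]
    - [0,0,0.045]
    - [0,0,0.05]
  rot:
    - [0,0,0]
    - [0,0,0]
    - [0,0,0]
    - [0,0,0]

```text
clock: 4.38
eef_pos: [515.8, -84.6, 60.3]
tcp_rot: [3.142, -0.0, 0.101]
contact_force: [0.1, 0.2, -0.0]
opening: 0.001
grasp_force: 0.0
```

>>> play_rows:
  dp:
    - [0,0,0.01]
    - [0,0,0.02]
    - [0,0,0.025]
    - [0,0,0.025]
  rot:
    - [0,0,0]
    - [0,0,0]
    - [0,0,0]
    - [0,0,0]

```text
clock: 4.72
eef_pos: [515.6, -84.6, 59.1]
tcp_rot: [3.142, -0.0, 0.101]
contact_force: [-0.1, -0.4, 1.5]
opening: -0.001
grasp_force: 0.0
```

>>> play_rows:
  dp:
    - [0,0,0.01]
    - [0,0,0.015]
    - [0,0,0.015]
  rot:
    - [0,0,0]
    - [0,0,0]
    - [0,0,0]

```text
clock: 4.97
eef_pos: [515.6, -84.6, 58.5]
tcp_rot: [-3.142, 0.0, 0.101]
contact_force: [-0.0, 0.5, -0.4]
opening: 0.001
grasp_force: 0.0
```

>>> play_rows:
  dp:
    - [0,0,0.01]
    - [0,0,0.015]
    - [0,0,0.015]
  rot:
    - [0,0,0]
    - [0,0,0]
    - [0,0,0]

```text
clock: 5.22
eef_pos: [515.7, -84.6, 58.1]
tcp_rot: [3.142, -0.0, 0.101]
contact_force: [-0.7, -0.6, 2.9]
opening: 0.001
grasp_force: 1.6
```

>>> play_rows:
  dp:
    - [0,0,0.01]
    - [0,0,0.015]
    - [0,0,0.015]
  rot:
    - [0,0,0]
    - [0,0,0]
    - [0,0,0]

```text
clock: 5.47
eef_pos: [515.7, -84.8, 57.5]
tcp_rot: [3.141, -0.0, 0.102]
contact_force: [-1.8, -1.6, 4.4]
opening: 0.003
grasp_force: 2.6
```

>>> play_rows:
  dp:
    - [0,0.009,0.015]
    - [0,0.018,0.031]
    - [0,0.027,0.047]
    - [0,0.036,0.062]
    - [0,0.044,0.078]
  rot:
    - [0.11,0,0]
    - [0.23,0,0]
    - [0.34,0,0]
    - [0.46,0,0]
    - [0.57,0,0]

```text
clock: 5.88
eef_pos: [515.9, -86.3, 54.4]
tcp_rot: [-3.081, -0.0, 0.101]
contact_force: [-1.4, 0.3, 6.7]
opening: -0.002
grasp_force: 3.1
```

>>> play_rows:
  dp:
    - [0,0,0]
    - [0,0,0]
  rot:
    - [0,0,0]
    - [0,0,0]

```text
clock: 6.05
eef_pos: [515.9, -86.4, 54.4]
tcp_rot: [-3.082, -0.0, 0.101]
contact_force: [-1.2, -0.5, 6.1]
opening: 0.0
grasp_force: 3.0
```

```bash
python3 chk.py a
python3 - <<'E'
from h import *
import pickle
f=pickle.load(open("s_home.pkl","rb")); m=np.load("m.npy")
# predicted row of pointer strip at given columns vs tilt (strip top line y 110..180)
for th in(0,.01,.05,.06,.07,.12,.13,.137,.145):
    y=np.linspace(125,180,60); c,s=np.cos(th),np.sin(th)
    p=proj(f,W(m,np.c_[0*y,y*c-32.5*s,27+y*s+32.5*c])); print(th,[round(float(np.interp(u,p[:,0],p[:,1])),2) for u in(334,338,342,346)])
E
```

```text
6.05 [515.91 -86.38  54.35] [-3.0815e+00 -2.0000e-04  1.0080e-01] [-1.2 -0.5  6.1]
326 167.35 209; 330 166.21 224; 334 165.27 188; 338 164.06 224; 342 163.06 226; 346 162.03 244; 
red 356.67557758351546 152.69032937870747
0 [169.16, 168.29, 167.42, 166.54]
0.01 [168.68, 167.77, 166.87, 165.96]
0.05 [166.73, 165.7, 164.66, 163.62]
0.06 [166.24, 165.17, 164.1, 163.03]
0.07 [165.75, 164.65, 163.54, 162.44]
0.12 [163.24, 161.97, 160.7, 159.44]
0.13 [162.73, 161.43, 160.13, 158.83]
0.137 [162.37, 161.05, 159.72, 158.4]
0.145 [161.96, 160.61, 159.26, 157.91]
```

Run:
```python
from h import *
import pickle
f=pickle.load(open("s_home.pkl","rb")); m=np.load("m.npy")
for z in(82,83,84,85):
    print(z,[proj(f,W(m,(-5,y,z)))[0].round(2).tolist() for y in(181,193.5,206)])
c=f["color"][146:160,346:366].astype(int)
print((c[...,0]-np.maximum(c[...,1],c[...,2])))
```

```text
82 [[350.59, 156.32], [355.62, 155.26], [360.61, 154.2]]
83 [[350.61, 155.96], [355.65, 154.9], [360.64, 153.85]]
84 [[350.64, 155.61], [355.68, 154.54], [360.68, 153.49]]
85 [[350.67, 155.25], [355.71, 154.19], [360.71, 153.13]]
[[ -1  -4  -1  -3   0   0  -2   0  -3   0  -1   0   0  -5   1  -4  -3   1
    0   2]
 [  0  -1   0  -2  -1   1  -1  -1   0  -1  -3   3  -1  -2   3   0  -3  -2
   -1   0]
 [  0   2  -1   1  -1  -1   0   0  -2  -2  -3  -3  -5  -7  -9  -1   2  -4
    2  -1]
 [  3  -2   0   2   0  -1  -2   1  -5   0   0  23  59  59  15  -3  -1   0
    1  -3]
 [ -1  -1  -1   0  -1   0  -4  -1  -1  -9  26 135 209 225  97 -12  -3  -3
   -1   3]
 [  0   0   1   0  -1  -1  -4  -2  -1  16  89 217 255 255 150   4  -5   0
    0   1]
 [  1   2   0  -1  -3   1  13  11  35 110 172 216 248 252 198  72  -8  -3
   -1  -1]
 [  2   0   1  -1  -2  28  96 116 145 200 236 178 135 134 129  57 -12  -1
    1   1]
 [ -1   2   0  -3   7  56 164 184 136 133 134 138 131 116 110  51  -4   1
   -1  -1]
 [  3   0   1   0   8  56 144 141 137 121 105 105  93  44  29  -5   0   0
   -3  -3]
 [ -1  -1  -1  -4   2  42  95  64  64  53  35 -14  -6  -8  -7   1  -2  -3
    1  -1]
 [  3  -3   1  -2  -1  13  23  -8  -6  -8  -5  -4  -1  -2  -2   1   0   0
   -3  -1]
 [ -1   1  -1  -2  -1  -1  -1  -1  -1  -3  -3   3  -3   0   3  -2  -2   1
    1  -1]
 [  1   1   0   0   2   0  -2   1  -4  -3   1  -4   2   2   1  -3   1  -4
    3  -1]]
```

>>> play_rows:
  dp:
    - [0,0.009,0.02]
    - [0,0.019,0.04]
    - [0,0.028,0.06]
    - [0,0.038,0.08]
    - [0,0.047,0.099]
  rot:
    - [0.12,0,0]
    - [0.25,0,0]
    - [0.37,0,0]
    - [0.5,0,0]
    - [0.62,0,0]

```text
clock: 6.52
eef_pos: [516.1, -88.0, 50.5]
tcp_rot: [-3.016, -0.0, 0.101]
contact_force: [-2.2, -0.8, 8.1]
opening: -0.004
grasp_force: 4.4
```

>>> play_rows:
  dp:
    - [0,0,0]
    - [0,0,0]
  rot:
    - [0,0,0]
    - [0,0,0]

```text
clock: 6.68
eef_pos: [516.0, -88.0, 50.4]
tcp_rot: [-3.016, -0.0, 0.101]
contact_force: [-2.5, 0.4, 8.2]
opening: 0.001
grasp_force: 4.3
```

```bash
python3 chk.py b; python3 -c "
from rig import telemetry as t,optics
import numpy as np
o=[]
for i in range(4): s=t.sense(); o.append(np.r_[s['eef_pos'],s['contact_force'],s['tcp_rot'][0]]); optics.grab_frame('top')
print(np.mean(o,0).round(3))"
```

```text
6.6833 [516.04 -87.97  50.42] [-3.0164e+00 -1.0000e-04  1.0080e-01] [-2.5  0.4  8.2]
326 164.49 226; 330 163.27 209; 334 162.06 233; 338 160.75 178; 342 159.57 207; 346 158.11 219; 
red 356.687042700631 152.69939220316672
[ 5.16059e+02 -8.79370e+01  5.04840e+01 -1.86900e+00 -3.02000e-01
  8.33400e+00 -3.01700e+00]
```

View pics/c_b.png

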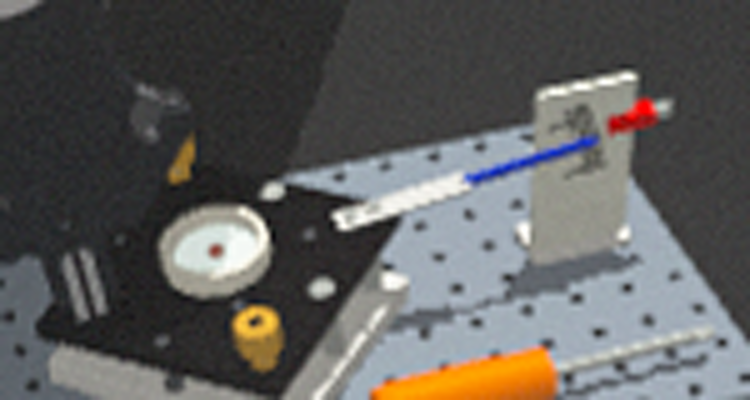

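The pointer tip is about 1.6 mm short of the red tab (tip at about (349,157) in the full scene picture). I'll make the last small step and hold.

>>> play_rows:
  dp:
    - [0,0.004,0.007]
    - [0,0.007,0.0135]
    - [0,0.007,0.0135]
    - [0,0.007,0.0135]
    - [0,0.007,0.0135]
  rot:
    - [0.04,0,0]
    - [0.086,0,0]
    - [0.086,0,0]
    - [0.086,0,0]
    - [0.086,0,0]

```text
clock: 7.35
eef_pos: [516.1, -88.1, 50.0]
tcp_rot: [-3.008, -0.0, 0.101]
contact_force: [-2.9, -1.5, 9.2]
opening: -0.002
grasp_force: 4.5
```

```bash
python3 chk.py c
```

```text
7.35 [516.06 -88.14  49.97] [-3.0077e+00 -2.0000e-04  1.0120e-01] [-2.9 -1.5  9.2]
326 164.34 200; 330 162.97 238; 334 161.52 226; 338 160.36 190; 342 159.02 219; 346 157.83 216; 
red 356.69305469235553 152.6983374766936
```

>>> play_rows:
  dp:
    - [0,0,0]
    - [0,0,0]
    - [0,0,0]
    - [0,0,0]
    - [0,0,0]
  rot:
    - [0,0,0]
    - [0,0,0]
    - [0,0,0]
    - [0,0,0]
    - [0,0,0]

```text
clock: 7.82
eef_pos: [516.1, -88.1, 50.0]
tcp_rot: [-3.008, -0.0, 0.101]
contact_force: [-2.2, -0.5, 8.8]
opening: -0.003
grasp_force: 4.5
```

>>> play_rows:
  dp:
    - [0,0,0]
    - [0,0,0]
    - [0,0,0]
    - [0,0,0]
    - [0,0,0]
  rot:
    - [0,0,0]
    - [0,0,0]
    - [0,0,0]
    - [0,0,0]
    - [0,0,0]

```text
clock: 8.23
eef_pos: [516.1, -88.1, 50.0]
tcp_rot: [-3.008, -0.0, 0.101]
contact_force: [-2.8, -1.4, 9.1]
opening: -0.001
grasp_force: 4.5
```

>>> play_rows:
  dp:
    - [0,-0.005,-0.01]
    - [0,-0.01,-0.02]
    - [0,-0.015,-0.03]
    - [0,-0.021,-0.04]
    - [0,-0.026,-0.049]
  rot:
    - [-0.06,0,0]
    - [-0.125,0,0]
    - [-0.19,0,0]
    - [-0.25,0,0]
    - [-0.315,0,0]

```text
clock: 8.65
eef_pos: [516.0, -87.4, 52.0]
tcp_rot: [-3.041, -0.0, 0.101]
contact_force: [-1.9, -1.0, 7.4]
opening: -0.002
grasp_force: 3.8
```

>>> play_rows:
  dp:
    - [0,-0.005,-0.01]
    - [0,-0.01,-0.02]
    - [0,-0.015,-0.03]
    - [0,-0.021,-0.04]
    - [0,-0.026,-0.049]
  rot:
    - [-0.06,0,0]
    - [-0.125,0,0]
    - [-0.19,0,0]
    - [-0.25,0,0]
    - [-0.315,0,0]

```text
clock: 9.07
eef_pos: [515.9, -86.6, 54.0]
tcp_rot: [-3.074, -0.0, 0.101]
contact_force: [-1.7, 0.1, 6.8]
opening: -0.002
grasp_force: 3.2
```

>>> play_rows:
  dp:
    - [0,-0.005,-0.01]
    - [0,-0.01,-0.02]
    - [0,-0.015,-0.03]
    - [0,-0.021,-0.04]
    - [0,-0.026,-0.049]
  rot:
    - [-0.06,0,0]
    - [-0.125,0,0]
    - [-0.19,0,0]
    - [-0.25,0,0]
    - [-0.315,0,0]

```text
clock: 9.48
eef_pos: [515.8, -85.7, 55.9]
tcp_rot: [-3.107, -0.0, 0.101]
contact_force: [-1.4, -0.9, 5.6]
opening: 0.004
grasp_force: 2.5
```

>>> play_rows:
  dp:
    - [0,-0.004,-0.008]
    - [0,-0.008,-0.016]
    - [0,-0.012,-0.024]
    - [0,-0.015,-0.031]
    - [0,-0.018,-0.037]
  rot:
    - [-0.05,0,0]
    - [-0.1,0,0]
    - [-0.15,0,0]
    - [-0.2,0,0]
    - [-0.24,0,0]

```text
clock: 9.9
eef_pos: [515.7, -85.0, 57.3]
tcp_rot: [-3.132, -0.0, 0.101]
contact_force: [-0.7, -0.3, 3.7]
opening: 0.003
grasp_force: 2.1
```

Last stretch straight up, slowly, then clear.

>>> play_rows:
  dp:
    - [0,-0.002,-0.005]
    - [0,-0.004,-0.01]
    - [0,-0.005,-0.015]
    - [0,-0.006,-0.02]
    - [0,-0.006,-0.025]
  rot:
    - [-0.02,0,0]
    - [-0.04,0,0]
    - [-0.06,0,0]
    - [-0.08,0,0]
    - [-0.08,0,0]

```text
clock: 10.32
eef_pos: [515.7, -84.6, 58.1]
tcp_rot: [-3.14, -0.0, 0.101]
contact_force: [0.0, 1.6, 0.5]
opening: 0.001
grasp_force: 0.2
```

>>> play_rows:
  dp:
    - [0,0,-0.01]
    - [0,0,-0.02]
    - [0,0,-0.04]
    - [0,0,-0.06]
    - [0,0,-0.1]
  rot:
    - [0,0,0]
    - [0,0,0]
    - [0,0,0]
    - [0,0,0]
    - [0,0,0]

```text
clock: 10.73
eef_pos: [515.5, -84.8, 62.1]
tcp_rot: [-3.14, 0.0, 0.101]
contact_force: [-0.1, 1.6, -0.4]
opening: -0.005
grasp_force: 0.0
```

>>> play_rows:
  dp:
    - [0,0,-0.3]
    - [0,0,-0.9]
    - [0,0,-1.7]
    - [0,0,-2.5]
    - [0,0,-3.3]
  rot:
    - [0,0,0]
    - [0,0,0]
    - [0,0,0]
    - [0,0,0]
    - [0,0,0]

```text
clock: 11.15
eef_pos: [515.2, -84.9, 195.6]
tcp_rot: [-3.14, 0.0, 0.101]
contact_force: [0.1, 0.1, -0.6]
opening: 0.001
grasp_force: 0.0
```

>>> play_rows:
  dp:
    - [0,0.8,-0.2]
    - [0,1.7,-0.2]
    - [0,2.6,-0.2]
    - [0,3,-0.2]
    - [0,3,-0.2]
  rot:
    - [0,0,0]
    - [0,0,0]
    - [0,0,0]
    - [0,0,0]
    - [0,0,0]

```text
clock: 11.57
eef_pos: [528.1, -207.6, 202.4]
tcp_rot: [3.141, -0.001, 0.099]
contact_force: [0.0, -0.0, 1.0]
opening: -0.001
grasp_force: 0.0
```

```bash
python3 chk.py end
```

```text
11.5667 [ 528.13 -207.56  202.39] [ 3.1414e+00 -8.0000e-04  9.8800e-02] [ 0. -0.  1.]
326 169.93 219; 330 169.13 238; 334 168.64 150; 338 167.57 120; 342 166.73 130; 346 165.79 131; 350 165.21 63; 
red 356.7044719314938 152.70595623215985
```

View pics/c_end.png

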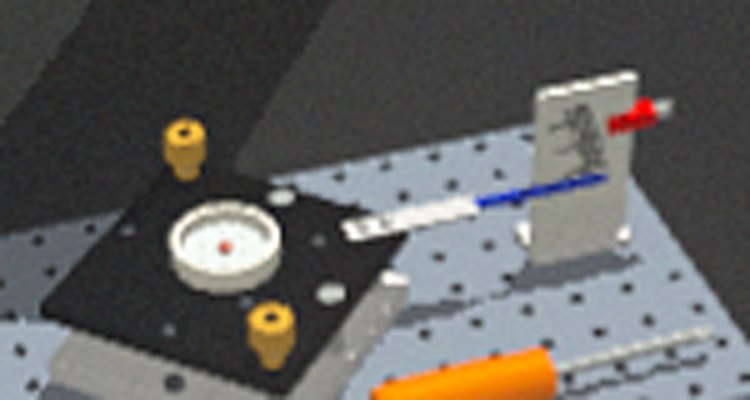

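The plate is fully home: the pointer's rows match the pre-press picture within 0.1 px. The chamber stands in the middle of the plate and the hand is clear.

```bash
python3 -c "
from rig import r
print(r.sign_off())"
```

```text
the job is handed in; nothing more can be done
None
```

I pressed the free corner until the pointer stood at the red index (to about 1 mm by camera), held it about a second, eased the plate fully home without a snap, moved the hand clear and handed the job in at about 11.6 s.

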